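Turn over the hand stamps and file the round one

ROBOT

A 6-joint arm with a two-finger parallel gripper is mounted at the origin on the work surface. World frame = base frame: x ahead of the robot, y to its left, z up, the work surface at z = 0. Lengths are in m, angles in rad, forces in N, time in s.
With the tool pointing down it reaches from about 0.4 to 0.825 m from the base axis. Payload 7 kg.
Tool frame: the origin (TCP) lies midway between the tips of the shut fingers; the grasp point (between the pads) lies 19 mm behind it; x points along the fingers, y is the direction in which the jaws open and shut, and the axes are right-handed (so a half turn about x gives the same grasp; the last joint's range is limited). The gripper opens to 88 mm and grips with 3 to 60 N. Pads are 19 mm wide; open, the fingers measure 130 mm over their backs; the gripper's body (78 mm by 193 mm) begins 47 mm behind the grasp point.
Start: joints at [1.411, 0.359, 0.012, 0, -1.224, -0.288], TCP at [0.292, 0.608, 0.227] pointing down, gripper open.
Joint ranges: [-3.07, 3.07], [-1.43, 2.12], [-1.02, 1.25], [-3.03, 1.67], [-3.05, -0], [-3.03, 3.03]. Speed limits (rad/s): [2.39, 2.39, 3.01, 3.14, 3.14, 3.14].

INTERFACE

Orientations are given as a unit quaternion [w, x, y, z].
In Python, from bench import status, viewer, order gives the robot as it stands.
- The arm moves only by the tool carry_out, never from a script. Its argument "deltas" is text: rows parted by semicolons, each of 7 numbers parted by spaces: the closure in counts, from 0 (fully open) to 255 (shut), then the shift along the world's x, y, z in cm, then the turn, a rotation vector about the world's x, y, z in rad. In form: hand tx ty tz wx wy wz; .... A call has 1 to 5 rows; each row is the pose to reach, as a shift and turn from the pose commanded when the call began; what a row does not reach only later rows make up. A row lasts 1/10 s, in which the tool goes at most 50 mm and 8.59 degrees, less where a joint would pass 70% of its speed; a pose out of reach is approached as far as the arm can. A call with a gripper value outside its range is refused whole. The fingers move at their own pace and stop on an object; "newtons" is the grip in N (left out, the last holds). Time passes only in rows, so rows that repeat a pose let the fingers close. It gives the time, the measured TCP pose, the force and the opening at its end, in the units of the state.
- status.sense(): the state, without advancing time (a new reading comes with each control period).
- viewer.camera(name): name is "side" or "top" or "wrist"; returns a dict with "frame" (400x640x3 uint8, red, green, blue), "fx", "fy", "cx", "cy" (pixels), "R" (3x3) and "t" (3): a world point X has camera coordinates R X + t; the wrist camera has in their place "tool_from_camera" (4x4, takes a point from camera to tool coordinates, whose origin is the TCP and whose axes are the tool frame's). Camera axes: x right, y down, z forward; pixel columns grow to the right and rows downward; lengths in m; the calibration is good to about 2 mm. The wrist camera is an equidistant fisheye: a pixel r from the principal point sees the ray r / f radians off the axis. A picture is of the moment at which its call begins: read the wrist's pose just before it. There is no depth.
- order.close_job(): hands the job in, once; it reports no verdict.
The state is a dict: "clock": time; "joint_pos": joint angles; "joint_velocities": joint speeds; "joint_torque": joint torques, N m; "eef_pos": TCP position; "tool_rot": TCP orientation; "force": force on the tool from outside, world axes, zero at the start; "moment": the same for the moment, N m; "opening": finger opening in m.
Only numpy, scipy, OpenCV 4.12 (cv2) and the standard library are available. Lean on these libraries where they do the work, as an engineer would, in place of code of your own. Each camera call takes 0.05 s, during which the arm holds its last target. There are 200 camera calls.

TASK

Two wooden hand stamps that look the same stand on the reception desk. Tip each over onto its side on the desk, so that the black rubber mark under its base can be seen; when both are lying, pick up the one with the round mark and lay it on its side in the wooden tray, and leave the one with the bar-shaped mark lying on the desk outside the tray.

Things in the scene. Friction and masses are not known exactly. Their poses are not given: they have to be found in the camera images.
- stamp_round: The wooden hand stamp with a black disc 42 mm across under its base. Pale base 56 x 56 x 22 mm, central dark handle, 100 mm tall, about 0.13 kg: round shaft 22 mm thick from 22 to 66 mm above the underside, then a knob 34 mm thick (widest 74 to 91 mm). Origin: centre of the underside; z along the handle to the knob, x and y square to the base's sides. Starts upright, in either stamp's place.
- stamp_bar: The other stamp, same sizes, weight, origin and axes, but with a black bar 44 x 12 mm under its base. Starts upright. Either stamp, its knob pushed some 70 mm sideways, tips over the base's edge and falls to lie on base and knob, handle sloping down about 10 degrees, mid-shaft 24 mm above the surface; tipped towards the robot, its underside faces the front camera.
- round_knob (a point): The centre of the knob of the stamp with the round mark, on the handle's axis 83 mm from the underside.
- tray: Open square tray of dark wood on the robot's left, 170 x 170 x 30 mm outside, walls and floor 5 mm thick, so 160 x 160 mm inside; it does not move. Origin: centre of its underside on the desk; z up, x and y square to its walls.
Not all that is in view belongs to the job. What is shaped like the stamp_round but blue is not meant.

How it is judged:
By the outcome, as a careful person would: the job done as asked, in the order asked, and still so for the second after the job is handed in, with the robot touching nothing.
It also fails if it takes over 54 s, if anything falls off the work surface, if the arm or the gripper's body presses on something with over 40 N, if the wrist force passes 120 N, or if a joint passes its speed limit or range.

## Working session

There is one attempt and no reset: what is moved stays moved. The work goes in short steps, Python scripts to look and compute and a tool call to move; the robot and the scene stay as the last step left them, time stands still between calls to the robot, and variables do not carry over. Pictures are saved under pics/ and viewed, about 8 in all and at most 12, crops included, and the job is handed in when it is done.

Besides the shell and the picture viewer there is one more tool, called after "Request:" in YAML: its name, and indented under it one key for each argument. carry_out: Moves the arm, as the interface text tells. Its arguments: {"type":"object","properties":{"deltas":{"type":"string"},"newtons":{"type":"number"}},"required":["deltas"]}

```bash
mkdir -p pics; ls
cat > h.py <<'E'
import numpy as np, cv2
from bench import status, viewer, order
def shot(n,f):
    c=viewer.camera(n); cv2.imwrite('pics/'+f,c['frame'][:,:,::-1]); return c
def ray(c,u,v,z):
    R=np.array(c['R']);t=np.array(c['t']);o=-R.T@t
    d=R.T@np.array([(u-c['cx'])/c['fx'],(v-c['cy'])/c['fy'],1]);return o+d*(z-o[2])/d[2]
def proj(c,X):
    p=np.array(c['R'])@np.array(X)+np.array(c['t']);return np.array([c['fx']*p[0]/p[2]+c['cx'],c['fy']*p[1]/p[2]+c['cy']])
E
python3 - <<'E'
from h import *
print(status.sense())
for n in('top','side'):
    c=shot(n,n+'1.png');print(n,c['fx'],c['cx'],c['cy'],-np.array(c['R']).T@np.array(c['t']),np.round(c['R'],2).tolist())
a=cv2.imread('pics/top1.png');b=cv2.imread('pics/side1.png')
cv2.imwrite('pics/both1.png',cv2.resize(np.vstack([a,b]),(480,600)))
E
```

```text
pics
{'clock': 0.0, 'joint_pos': array([ 1.41109502e+00,  3.59383848e-01,  1.10588180e-02, -3.17930847e-04,
       -1.22407153e+00, -2.88085058e-01]), 'joint_velocities': array([-0.00102057, -0.00081697,  0.00168679, -0.00073247,  0.00105333,
       -0.00082861]), 'joint_torque': array([-1.11808067e-04, -5.82728577e+01,  2.93045461e+01,  6.99710771e+00,
        6.76569500e-03, -1.66954387e-04]), 'eef_pos': array([0.29209036, 0.60800206, 0.22563042]), 'tool_rot': array([ 0.15646291, -0.68937981,  0.15760567,  0.68951816]), 'force': array([-0.3146073 , -0.74407215,  0.16079856]), 'moment': array([-0.00314315,  0.0418477 , -0.03679536]), 'opening': 0.08752325972195242}
top 369.81905813469643 318.50199681012583 192.84288832013738 [ 0.44026502 -0.04742646  1.04815529] [[-0.0, -1.0, 0.02], [-0.99, 0.0, -0.13], [0.13, -0.02, -0.99]]
side 512.1336239290677 321.91748144210715 196.89678530347246 [-0.10021369 -0.94602253  1.05817302] [[0.81, -0.59, 0.01], [-0.38, -0.54, -0.75], [0.45, 0.6, -0.66]]
```

View pics/top1.png

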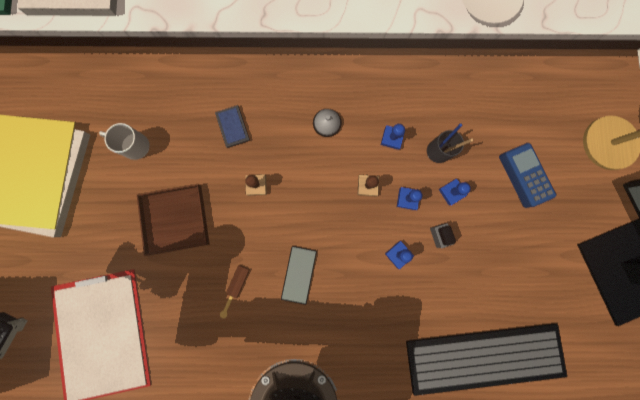

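View pics/side1.png

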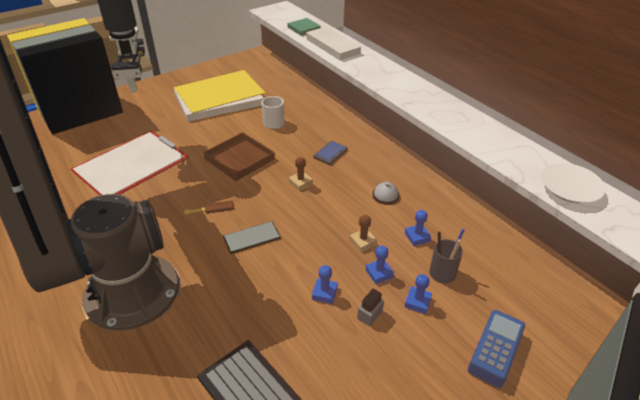

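The top view shows:
- Pale-based wooden stamps: A at (256,185), B at (370,185).
- Lookalikes: blue stamps at (394,137), (409,198), (454,190) and (400,254), and a grey-based one with a dark top at (444,235).
- Tray: (173,219).

I choose A and B, and check them in one crop.

Run:
```python
from h import *
c=viewer.camera('top'); im=c['frame']; s=viewer.camera('side')
hsv=cv2.cvtColor(im,cv2.COLOR_RGB2HSV)
m=cv2.inRange(hsv,(10,40,170),(30,160,255)); m[:150]=0;m[220:]=0;m[:,:230]=0;m[:,420:]=0
cs,_=cv2.findContours(m,cv2.RETR_EXTERNAL,cv2.CHAIN_APPROX_NONE)
for k in cs:
    if cv2.contourArea(k)<60: continue
    (u,v),wh,a=cv2.minAreaRect(k); print('base',u,v,wh,a,ray(c,u,v,.022).round(3))
for n,u,v in(('knobA',252,181),('knobB',372,182)): print(n,ray(c,u,v,.09).round(3))
for n,p in dict(blue1=(387,139),blue2=(408,200),blue3=(452,192),blue4=(399,256),grey=(443,236),bell=(327,122),phone=(299,275)).items(): print(n,ray(c,*p,.02).round(3))
for p in((138,195),(202,186),(209,244),(146,255)): print('tray',ray(c,*p,.03).round(3))
A=cv2.resize(im[145:225,220:470],(750,240),interpolation=2)[:,:,::-1]
B=cv2.resize(s['frame'][145:315,270:450],(540,510),interpolation=2)[:340,:,::-1]
o=np.zeros((580,750,3),np.uint8);o[:240]=A;o[240:,:540]=B;cv2.imwrite('pics/crop1.png',o)
for r in ((280,150),):pass
```

```text
base 255.0 190.0 (8.0, 18.0) 90.0 [0.579 0.108 0.022]
base 368.0 184.5 (19.0, 18.0) 90.0 [ 0.594 -0.208  0.022]
knobA [0.593 0.106 0.09 ]
knobB [ 0.59  -0.208  0.09 ]
blue1 [ 0.726 -0.266  0.02 ]
blue2 [ 0.55 -0.32  0.02]
blue3 [ 0.572 -0.446  0.02 ]
blue4 [ 0.395 -0.29   0.02 ]
grey [ 0.449 -0.415  0.02 ]
bell [ 0.776 -0.094  0.02 ]
phone [ 0.345 -0.015  0.02 ]
tray [0.564 0.427 0.03 ]
tray [0.589 0.253 0.03 ]
tray [0.43  0.229 0.03 ]
tray [0.402 0.397 0.03 ]
```

View pics/crop1.png

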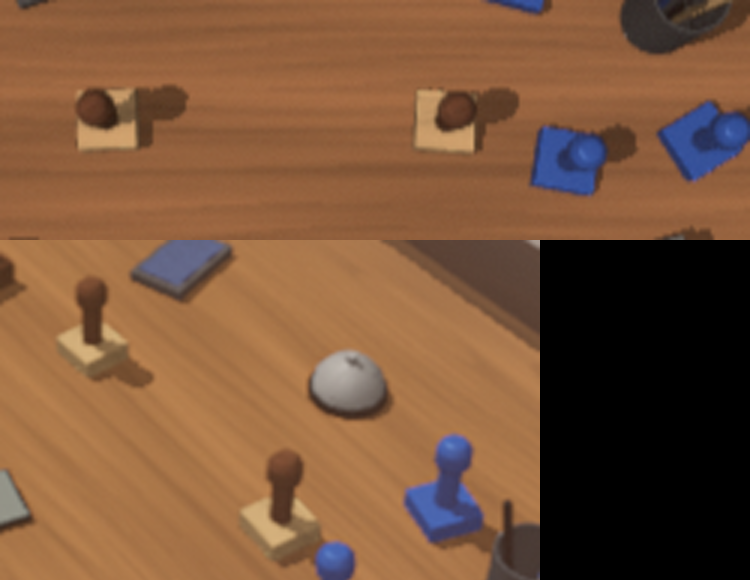

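Run:
```python
from h import *
from scipy.spatial.transform import Rotation as R
s=status.sense();q=s['tool_rot'];r=R.from_quat(np.r_[q[1:],q[0]])
print(r.as_matrix().round(3), s['joint_pos'].round(2))
for yd in(1,-1):
    x=np.array([0,0,-1.]);y=np.array([yd,0,0.]);t=R.from_matrix(np.c_[x,y,np.cross(x,y)])
    print(yd,(t*r.inv()).as_rotvec().round(3))
```

```text
[[-0.    -0.433 -0.901]
 [-0.001 -0.901  0.433]
 [-1.     0.001 -0.   ]] [ 1.41  0.36  0.01 -0.   -1.22 -0.29]
1 [1.000e-03 1.000e-03 2.019e+00]
-1 [ 1.000e-03 -1.000e-03 -1.123e+00]
```

Request:
carry_out:
  deltas: "255 2 -4 0 0 0 -0.075; 255 4 -8 0 0 0 -0.15; 255 6 -12 0 0 0 -0.225; 255 8 -16 0 0 0 -0.3; 255 10 -20 0 0 0 -0.375"
  newtons: 20

```text
clock: 0.7
eef_pos: [0.3927, 0.4067, 0.2265]
tool_rot: [-0.284, 0.648, -0.284, -0.648]
force: [0.5, 0.2, -0.0]
opening: 0.0531
```

Request:
carry_out:
  deltas: "255 2 -4 0 0 0 -0.075; 255 4 -8 0 0 0 -0.15; 255 6 -12 0 0 0 -0.225; 255 8 -16 0 0 0 -0.3; 255 10 -20 0 0 0 -0.375"

```text
clock: 1.2
eef_pos: [0.4927, 0.2067, 0.2267]
tool_rot: [-0.4, 0.583, -0.399, -0.583]
force: [1.2, -0.2, 0.1]
opening: 0.0128
```

Request:
carry_out:
  deltas: "255 2 -4 0 0 0 -0.075; 255 4 -8 0 0 0 -0.15; 255 6 -12 0 0 0 -0.225; 255 8 -16 0 0 0 -0.3; 255 9.8 -16.5 0 0 0 -0.375"

```text
clock: 1.7
eef_pos: [0.5906, 0.0396, 0.2266]
tool_rot: [0.502, -0.498, 0.502, 0.498]
force: [0.5, 1.8, 0.6]
opening: 0.0005
```

Lower to z≈0.077 beside A's knob, then push +y.

Request:
carry_out:
  deltas: "255 0 0 -4 0 0 0; 255 0 0 -8 0 0 0; 255 0 0 -12 0 0 0; 255 0 0 -14.7 0 0 0; 255 0 0 -14.7 0 0 0"

```text
clock: 2.2
eef_pos: [0.5874, 0.0424, 0.0755]
tool_rot: [0.498, -0.498, 0.503, 0.501]
force: [-1.0, -0.1, -0.1]
opening: 0.0005
```

Request:
carry_out:
  deltas: "255 0 2 0 0 0 0; 255 0 3.5 0 0 0 0; 255 0 5 0 0 0 0; 255 0 6.5 0 0 0 0; 255 0 8 0 0 0 0"

```text
clock: 2.7
eef_pos: [0.5905, 0.1249, 0.0803]
tool_rot: [0.501, -0.5, 0.5, 0.5]
force: [0.4, -0.2, 0.1]
opening: 0.0002
```

Request:
carry_out:
  deltas: "255 0 1.5 0 0 0 0; 255 0 2.7 0 0 0 0; 255 0 2.7 0 0 0 0; 255 0 2.7 0 0 0 0; 255 0 2.7 0 0 0 0"

```text
clock: 3.2
eef_pos: [0.5901, 0.1501, 0.0794]
tool_rot: [0.5, -0.499, 0.501, 0.499]
force: [-0.5, -0.4, -0.2]
opening: 0.0005
```

Run:
```python
from h import *
c=shot('side','s2.png');t=shot('top','t2.png')
A=cv2.resize(c['frame'][130:270,230:450],(660,420),interpolation=2)
cv2.imwrite('pics/s2c.png',A[:,:,::-1])
```

```text
(no output)
```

View pics/s2c.png

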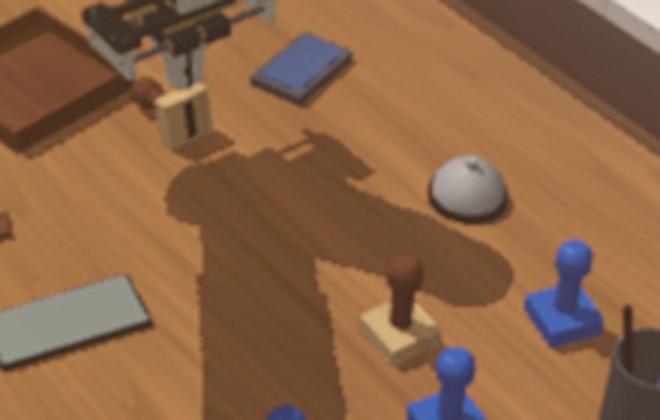

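A (crop (185,115)) has fallen with its underside to the camera, and the mark is a vertical black bar. B must be the round one, so I tip it next.

Request:
carry_out:
  deltas: "255 0 0 4 0 0 0; 255 0 0 8 0 0 0; 255 0 -4 12 0 0 0; 255 0 -8 14 0 0 0; 255 0 -12 14 0 0 0"

```text
clock: 3.8
eef_pos: [0.592, 0.0292, 0.2241]
tool_rot: [0.502, -0.501, 0.498, 0.498]
force: [0.4, 0.3, -1.0]
opening: 0.0002
```

Request:
carry_out:
  deltas: "255 0 -4 0 0 0 0; 255 0 -8 0 0 0 0; 255 0 -12 0 0 0 0; 255 0 -16 0 0 0 0; 255 0 -20 0 0 0 0"

```text
clock: 4.3
eef_pos: [0.5898, -0.1717, 0.2198]
tool_rot: [0.501, -0.499, 0.501, 0.499]
force: [0.6, -0.2, -0.1]
opening: 0.0004
```

Request:
carry_out:
  deltas: "255 0 -4 0 0 0 0; 255 0 -8 0 0 0 0; 255 0.2 -9.8 0 0 0 0; 255 0.2 -9.8 0 0 0 0; 255 0.2 -9.8 0 0 0 0"

```text
clock: 4.8
eef_pos: [0.5919, -0.2678, 0.2192]
tool_rot: [0.501, -0.499, 0.501, 0.499]
force: [0.0, -0.1, -0.3]
opening: 0.0005
```

Request:
carry_out:
  deltas: "255 0 0 -4 0 0 0; 255 0 0 -8 0 0 0; 255 0 0 -12 0 0 0; 255 0 0 -14 0 0 0; 255 0 0 -14 0 0 0"

```text
clock: 5.3
eef_pos: [0.5902, -0.2657, 0.0763]
tool_rot: [0.499, -0.498, 0.501, 0.502]
force: [-0.1, 0.2, 0.4]
opening: 0.0008
```

Request:
carry_out:
  deltas: "255 0 2 0 0 0 0; 255 0 3.5 0 0 0 0; 255 0 5 0 0 0 0; 255 0 6.5 0 0 0 0; 255 0 8 0 0 0 0"

```text
clock: 5.8
eef_pos: [0.5926, -0.1861, 0.0803]
tool_rot: [0.501, -0.5, 0.5, 0.499]
force: [0.1, 0.6, 0.1]
opening: 0.0005
```

Request:
carry_out:
  deltas: "255 0 1.5 0 0 0 0; 255 0 2.7 0 0 0 0; 255 0 2.7 0 0 0 0; 255 0 2.7 0 0 0 0; 255 0 2.7 0 0 0 0"

```text
clock: 6.3
eef_pos: [0.5923, -0.1608, 0.0795]
tool_rot: [0.5, -0.499, 0.501, 0.499]
force: [-0.0, -1.6, -0.8]
opening: -0.0001
```

Request:
carry_out:
  deltas: "255 0 0 4 0 0 0; 255 0 0 8 0 0 0; 255 0 -1 12 0 0 0; 255 0 -1 14 0 0 0; 255 0 -1 14 0 0 0"

```text
clock: 6.8
eef_pos: [0.594, -0.1718, 0.2236]
tool_rot: [0.502, -0.501, 0.499, 0.497]
force: [0.0, -0.1, 0.1]
opening: 0.0006
```

Run:
```python
from h import *
c=shot('side','s3.png');t=shot('top','t3.png');w=shot('wrist','w3.png')
A=cv2.resize(c['frame'][130:270,250:450],(500,350),interpolation=2)
B=cv2.resize(w['frame'],(300,188)); T=cv2.resize(t['frame'][145:225,220:470],(750,240),interpolation=2)
o=np.zeros((590,800,3),np.uint8);o[:350,:500]=A;o[:188,500:]=B;o[350:,:750]=T
cv2.imwrite('pics/s3c.png',o[:,:,::-1]); print(w['fx'],w['cx'],w['cy'],np.round(w['tool_from_camera'],3))
```

```text
309.70691628693146 320.7732570227206 200.63568935009607 [[-0.    -0.306  0.952 -0.158]
 [ 1.     0.     0.     0.001]
 [-0.     0.952  0.306 -0.082]
 [ 0.     0.     0.     1.   ]]
```

View pics/s3c.png

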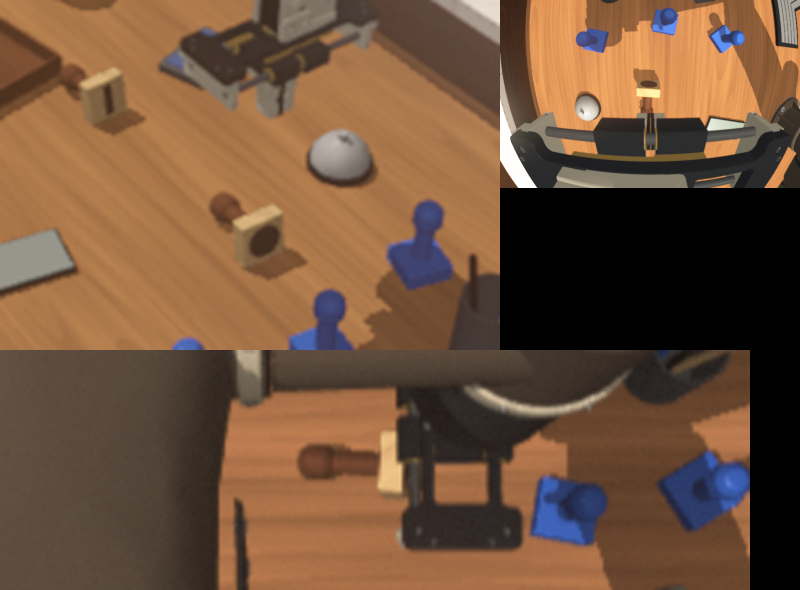

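Both are lying. B, at crop (260,240), shows the round disc; A, at (103,98), shows the bar. Next I locate B's shaft.

Run:
```python
from h import *
c=viewer.camera('top');s=viewer.camera('side')
for n,u,v,z in(('knob',325,182,.018),('shaft',339,182.7,.024),('base',350.7,182.7,.05)): print(n,ray(c,u,v,z).round(3))
print('side knob',ray(s,250+225/2.5,130+208/2.5,.018).round(3))
print(status.sense()['eef_pos'])
```

```text
knob [ 0.602 -0.087  0.018]
shaft [ 0.599 -0.126  0.024]
base [ 0.595 -0.157  0.05 ]
side knob [ 0.602 -0.092  0.018]
[ 0.59148219 -0.17070647  0.21809801]
```

Request:
carry_out:
  deltas: "0 0.8 4.5 0 0 0 0; 0 0.8 4.5 -3 0 0 0; 0 0.8 4.5 -6 0 0 0; 0 0.8 4.5 -9 0 0 0; 0 0.8 4.5 -10 0 0 0"

```text
clock: 7.55
eef_pos: [0.5977, -0.1254, 0.1153]
tool_rot: [0.499, -0.498, 0.502, 0.501]
force: [-0.5, 0.6, 0.2]
opening: 0.0349
```

Request:
carry_out:
  deltas: "0 0 0 0 0 0 0; 0 0 0 0 0 0 0; 0 0 0 -2 0 0 0; 0 0 0 -4 0 0 0; 0 0 0 -4 0 0 0"

```text
clock: 8.05
eef_pos: [0.5995, -0.1257, 0.0788]
tool_rot: [0.5, -0.499, 0.501, 0.5]
force: [0.7, 0.6, -0.0]
opening: 0.0751
```

Run:
```python
from h import *
w=shot('wrist','w4.png');print(status.sense()['eef_pos'],status.sense()['opening'])
```

```text
[ 0.60038315 -0.12574751  0.08015147] 0.07875163726193889
```

View pics/w4.png

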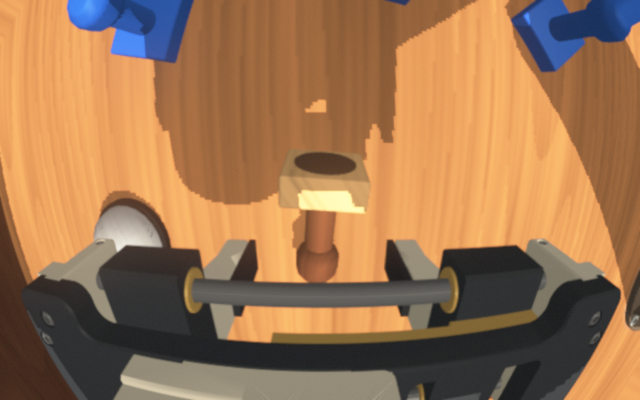

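The wrist view shows the shaft at (320,230), centred between the fingers at (245,270) and (400,270), with the round mark at (325,163). I descend and grip.

Request:
carry_out:
  deltas: "0 0 0 -2 0 0 0; 0 0 0 -4 0 0 0; 0 0 0 -5.5 0 0 0; 0 0 0 -6.5 0 0 0; 0 0 0 -7.2 0 0 0"

```text
clock: 8.6
eef_pos: [0.6012, -0.1256, 0.0083]
tool_rot: [0.501, -0.5, 0.5, 0.499]
force: [0.6, 0.3, 0.2]
opening: 0.0873
```

Request:
carry_out:
  deltas: "255 0 0 0 0 0 0; 255 0 0 0 0 0 0; 255 0 0 0 0 0 0; 255 0 0 0 0 0 0; 255 0 0 0 0 0 0"
  newtons: 25

```text
clock: 9.1
eef_pos: [0.6005, -0.1256, 0.008]
tool_rot: [0.501, -0.5, 0.5, 0.499]
force: [0.4, -0.1, 0.6]
opening: 0.0529
```

Request:
carry_out:
  deltas: "255 0 0 0 0 0 0; 255 0 0 0 0 0 0; 255 0 0 0 0 0 0; 255 0 0 0 0 0 0; 255 0 0 0 0 0 0"

```text
clock: 9.6
eef_pos: [0.6002, -0.1256, 0.0075]
tool_rot: [0.5, -0.499, 0.501, 0.5]
force: [-0.4, -0.5, -0.3]
opening: 0.0217
```

Request:
carry_out:
  deltas: "255 0 0 1.5 0 0 0; 255 0 0 4 0 0 0; 255 0 0 7 0 0 0; 255 0 0 10 0 0 0; 255 0 0 13 0 0 0"

```text
clock: 10.1
eef_pos: [0.5998, -0.1255, 0.1384]
tool_rot: [0.5, -0.499, 0.501, 0.5]
force: [-0.6, -0.3, -0.8]
opening: 0.0219
```

Run:
```python
from h import *
w=shot('wrist','w5.png');s=viewer.camera('side');print(status.sense()['eef_pos'],status.sense()['opening'])
o=np.hstack([cv2.resize(w['frame'],(400,250)),cv2.resize(s['frame'][130:255,250:450],(400,250))])
cv2.imwrite('pics/w5c.png',o[:,:,::-1])
```

```text
[ 0.60282084 -0.12569422  0.14217915] 0.021236115529928226
```

View pics/w5c.png

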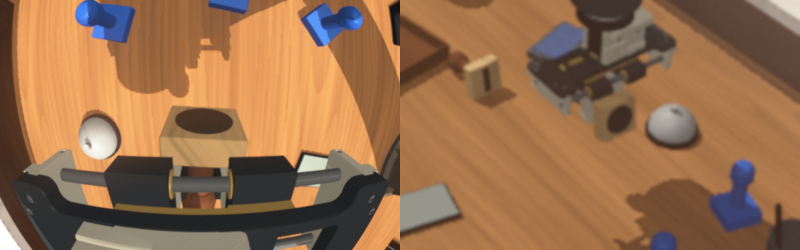

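Stamp held (opening 21 mm), round mark visible at (203,120). Carry to tray.

Request:
carry_out:
  deltas: "255 -0.7 3 0.5 0 0 0; 255 -1.5 6.5 0.5 0 0 0.01; 255 -2.3 10 0.5 0 0 0.03; 255 -3.1 13.5 0.5 0 0 0.05; 255 -4 17 0.5 0 0 0.07"

```text
clock: 10.7
eef_pos: [0.5594, 0.0456, 0.1417]
tool_rot: [0.482, -0.517, 0.483, 0.517]
force: [0.4, 0.5, -2.0]
opening: 0.0219
```

Request:
carry_out:
  deltas: "255 -0.8 3.5 0 0 0 0.02; 255 -1.6 7 0 0 0 0.04; 255 -2.4 10.5 0 0 0 0.06; 255 -3.2 14 0 0 0 0.07; 255 -4 17 0 0 0 0.07"

```text
clock: 11.2
eef_pos: [0.5193, 0.2159, 0.1418]
tool_rot: [0.464, -0.533, 0.464, 0.534]
force: [0.5, 0.6, -2.0]
opening: 0.0217
```

Request:
carry_out:
  deltas: "255 -0.8 3.5 0 0 0 0; 255 -1.6 7 0 0 0 0; 255 -2.4 10 0 0 0 0; 255 -2.4 11.2 0 0 0 0; 255 -2.4 11.2 0 0 0 0"

```text
clock: 11.7
eef_pos: [0.4958, 0.3277, 0.1416]
tool_rot: [0.463, -0.534, 0.464, 0.534]
force: [0.4, -0.4, -1.5]
opening: 0.0215
```

Run:
```python
from h import *
s=viewer.camera('side');w=viewer.camera('wrist');print(status.sense()['eef_pos'],status.sense()['opening'])
o=np.hstack([cv2.resize(w['frame'],(400,250)),cv2.resize(s['frame'][85:210,150:350],(400,250))])
cv2.imwrite('pics/w6c.png',o[:,:,::-1])
```

```text
[0.49594209 0.32583717 0.14180031] 0.021563111781346584
```

View pics/w6c.png

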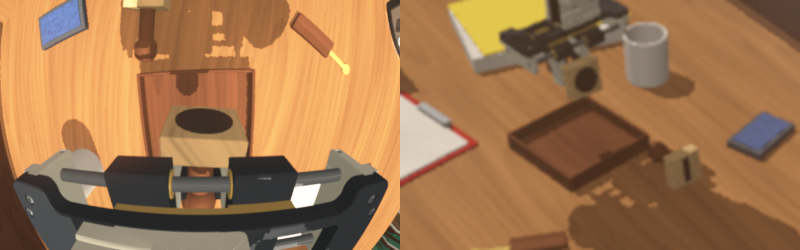

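The stamp hangs over the tray, the base centred on it in the wrist view (205,130). I lower it.

Request:
carry_out:
  deltas: "255 0 0 -3 0 0 0; 255 0 0 -6 0 0 0; 255 0 0 -8 0 0 0; 255 0 0 -10 0 0 0; 255 0 0 -11 0 0 0"

```text
clock: 12.3
eef_pos: [0.4958, 0.3243, 0.0307]
tool_rot: [0.464, -0.533, 0.466, 0.533]
force: [-0.5, -0.8, -1.1]
opening: 0.0214
```

Request:
carry_out:
  deltas: "255 0 0 -0.6 0 0 0; 255 0 0 -1.2 0 0 0; 255 0 0 -1.6 0 0 0; 255 0 0 -1.8 0 0 0; 255 0 0 -1.8 0 0 0"

```text
clock: 12.8
eef_pos: [0.4963, 0.3266, 0.0147]
tool_rot: [0.464, -0.533, 0.464, 0.533]
force: [-0.1, -0.3, -0.7]
opening: 0.0215
```

Request:
carry_out:
  deltas: "120 0 0 0 0 0 0; 120 0 0 0 0 0 0; 120 0 0 0 0 0 0; 120 0 0 0 0 0 0; 120 0 0 0 0 0 0"

```text
clock: 13.3
eef_pos: [0.4963, 0.3265, 0.0147]
tool_rot: [-0.464, 0.533, -0.464, -0.533]
force: [-0.8, -1.2, 0.6]
opening: 0.0457
```

Request:
carry_out:
  deltas: "120 0 0 1 0 0 0; 120 0 0 4 0 0 0; 120 0 0 8 0 0 0; 120 0 0 12 0 0 0; 120 0 0 16 0 0 0"

```text
clock: 13.8
eef_pos: [0.4961, 0.3262, 0.1771]
tool_rot: [-0.464, 0.533, -0.464, -0.533]
force: [1.4, 0.4, -0.5]
opening: 0.046
```

Request:
carry_out:
  deltas: "120 0 -4 0 0 0 0; 120 0 -8 0 0 0 0; 120 0 -12 0 0 0 0; 120 0 -16 0 0 0 0; 120 0 -20 0 0 0 0"

```text
clock: 14.3
eef_pos: [0.496, 0.1249, 0.1756]
tool_rot: [-0.465, 0.534, -0.464, -0.533]
force: [0.8, -0.7, 0.8]
opening: 0.0467
```

Request:
carry_out:
  deltas: "120 0 -4 0 0 0 0; 120 0 -8 0 0 0 0; 120 0 -12 0 0 0 0; 120 0 -14 0 0 0 0; 120 0 -14 0 0 0 0"

```text
clock: 14.8
eef_pos: [0.4959, -0.0158, 0.1754]
tool_rot: [-0.465, 0.533, -0.465, -0.532]
force: [1.2, 1.0, -0.3]
opening: 0.0462
```

Run:
```python
from h import *
s=viewer.camera('side');t=viewer.camera('top')
o=np.hstack([cv2.resize(t['frame'][150:275,100:300],(400,250)),cv2.resize(s['frame'][105:230,180:380],(400,250))])
cv2.imwrite('pics/w7c.png',o[:,:,::-1])
```

```text
(no output)
```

View pics/w7c.png

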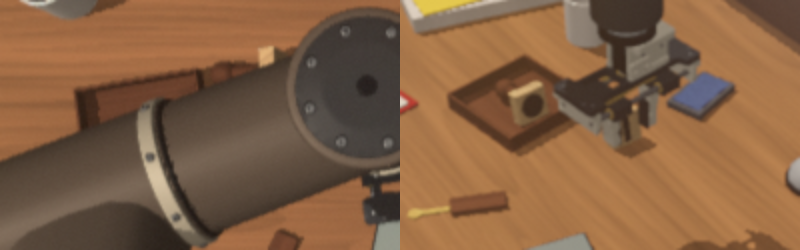

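The round stamp lies in the tray (side crop (528,100), mark facing the camera). The bar stamp lies on the desk outside it, with a visible gap between its knob and the tray wall. The robot is clear of everything.

```bash
python3 -c "
from bench import order; print(order.close_job())"
```

```text
the job is handed in; nothing more can be done
None
```

The job is done and handed in at about 15 s of the 54 s allowed. I pushed both stamps over towards +y: A at (0.59, 0.105), then B at (0.59, -0.21). The side camera then showed the bar mark on A and the round mark on B. I gripped B by the shaft and laid it on its side near the middle of the tray.

- **Last check:** the last side view showed the round stamp lying in the tray with its mark visible, and the bar stamp still lying on the desk outside. The gripper was empty and clear of both. None of the checks failed or disagreed.
- **Close spot:** I judged the gap between the bar stamp's knob and the tray's corner by eye at roughly 1 cm; I did not measure it. In the last pictures the arm partly blocked the view there.
- **Forces:** the readings at the end of each move stayed at about 2 N or less.

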